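# Unload the roll polisher onto the tipping chute

### The arm

A 6-joint arm with a two-finger parallel gripper is mounted at the origin on a cart in front of the work surface, level with it; the furniture and walls round the work are solid. World frame = base frame: x ahead of the robot, y to its left, z up, the work surface at z = 0. Lengths are in m, angles in degrees, forces in N, time in s.
With the tool pointing down it reaches from about 0.325 to 0.9 m from the base axis. Payload 6.1 kg.
Tool frame: the origin (TCP) lies between the finger pads; the fingertips stand 14 mm ahead of it and the grasp point (between the pads) lies 5 mm behind it; z points along the fingers, y is the direction in which the jaws open and shut (so a half turn about z gives the same grasp; the last joint's range is limited). The gripper opens to 85 mm and grips with 20 to 120 N. Pads are 22 mm wide; open, the fingers measure 114 mm over their backs; the gripper's body (76 mm by 85 mm) begins 54 mm behind the grasp point. The pads swing forward as they close: fully open they stand 13 mm farther back than shut.
Start: joints at [-7.225, 12.628, 87.462, -0, 79.91, -7.225], TCP at [0.625, -0, 0.245] pointing down, gripper open.
Joint ranges: [-170.65, 170.65], [-52.31, 119.04], [5.05, 147.46], [-71.25, 251.25], [11.57, 151.72], [-153.62, 153.62]. Speed limits (degrees/s): [147.25, 147.25, 172.46, 180, 180, 180].

### API

Orientations are given as [roll, pitch, yaw] about the fixed x, y, z axes, in that order (R = Rz(yaw) Ry(pitch) Rx(roll)).
In Python, from plant import env gives the robot as it stands. Calls block until the motion is done:
- env.move_to(position, orientation): joint-space move of the TCP to a pose.
- env.move_l(position, v=0.15, ori=None): straight line of the TCP; ori=None keeps the orientation; v is the mean speed in m/s.
- env.set_joints(angles): joint-space move.
- env.move_gripper(opening): finger opening in m; the grip force is fixed at half the most; returns when the fingers have stopped.
- env.wait(seconds).
- env.inverse_kinematics(position, orientation): joint angles nearest the present ones, or None.
- env.observe(): the state.
- env.capture(name): name is "scene" or "side" or "wrist"; returns the picture (420x560x3 uint8, red, green, blue); there is no depth.
- env.camera_info(name): a dict with "intrinsics" (3x3 intrinsics, pixels), "R" (3x3) and "t" (3): a world point X has camera coordinates R X + t. Camera axes: x right, y down, z forward; pixel columns grow to the right and rows downward; lengths in m; the calibration is good to about 2 mm. A picture is of the moment at which its call begins: read the wrist's pose just before it. camera_info takes no time and is no camera call; for the wrist camera it gives the pose at the moment of the call.
A pose or a line that the arm cannot do raises env.MotionError and nothing moves.
- env.job_done(): hands the job in, once; it reports no verdict.
The state is a dict: "time": time; "joint_pos": joint angles; "qvel": joint speeds; "effort": joint torques, N m; "eef_pos": TCP position; "eef_rot": TCP orientation; "ft_force": force on the tool from outside, world axes, zero at the start; "ft_torque": the same for the moment, N m; "width": finger opening in m.
Only numpy, scipy, OpenCV 4.12 (cv2) and the standard library are available. Lean on these libraries where they do the work, as an engineer would, in place of code of your own. Each camera call takes 0.05 s, during which the arm holds its last target.

### The job

Unload the roll polisher. First push its stop lever all the way over, away from you, and only then lift the clear hood by its side grip and swing it back past its spring's dead point so that it stays open. Take out the aluminium roller and set it gently, without dropping it, across the red mark of the tipping tray, so that its own weight tips the tray and it rolls down into the blue bin; leave the hood open and do not disturb the mug, jar and bottle.

Things in the scene. Friction and masses are not known exactly. Their poses are not given: they have to be found in the camera images.
- machine: The roll polisher, fixed: grey bed 170 x 170 mm, top 40 mm high, with a control box of the same height behind the left front corner (to y = +160 mm). Origin: centre of the underside of the 170 mm bed; x points to the back (away from the robot), y left, z up. Two black drive rolls along y (16 mm diameter, at x = -14 and +14 mm, tops 60 mm high, 136 mm long) carry the roller.
- hood (a joint): Clear hood with blue edges, hinged along y at the back of the bed: 0 closed, 1.9 rad fully open (leaning back, behind the hinge). Its over-centre spring pushes it shut below about 0.95 rad and open above that, and swings it by itself to either stop in about 1 s. About 5 N at the grip starts to lift it; damped. Closed it spans x = -67 to +65 mm, y = -78 to +78 mm of the machine, top 142 mm high.
- hood_hinge (a point): A point on the hood's hinge axis: x = +65 mm, y = 0, z = 50 mm of the machine. The axis runs along the machine's y.
- hood_grip (a point): Middle of the hood's grip: a black round bar of 14 mm diameter with a red end, standing out 80 mm from the hood's right side, along the machine's -y. Closed: x = -50, y = -120, z = 100 mm of the machine; it travels on an arc of 125 mm radius about the hinge, up and back as the hood opens. It can be pinched from above and turns between the fingers; nothing stands beside it.
- stop_lever (a joint): Stop lever on the control box: near 0 = running, leaning to the robot; 1.0 rad = stopped, leaning away. Turns about the machine's y and stays where it is left; about 1 to 2 N at the ball.
- stop_lever_tip (a point): Centre of the lever's red ball (26 mm diameter, on a 10 mm rod), 60 mm from its pivot; the pivot is at x = +37, y = +128, z = 62 mm of the machine. The ball is about 115 mm above the desk at either end and moves some 58 mm along the machine's +x.
- roller: Turned aluminium roller with two brass bands, 44 mm diameter, 56 mm long, about 0.2 kg. Origin at its centre; its y axis is its length, the other two turn as it rolls. At the start it lies on the two drive rolls under the hood, along the machine's y, centre 78.5 mm above the desk.
- chute: The tipping chute, fixed: plywood base 300 x 126 mm. Origin: on the desk right below the tray's pivot pin; x points along the chute to the bin, y left, z up. Pivot 70 mm high, along y, between two uprights 94 mm apart inside.
- tray (a joint): Rocking tray, 162 mm long, 74 mm wide inside, walls 14 mm high, open at the bin end, pivoted at its middle. 0 = at rest, its counterweight holds it tipped 0.07 rad back toward the robot; 0.5 = tipped fully toward the bin (0.43 rad below level). The roller's weight, laid beyond the pivot on the red mark, tips it; empty it swings back.
- tray_mark (a point): Middle of the red cross line on the tray floor, where the roller is laid, 35 mm beyond the pivot toward the bin, on the floor's top face (about 72 mm above the desk at rest).
- bin_floor (a point): Centre of the blue bin's cork floor (14 mm above the desk): x = +144 mm of the chute. The bin is 104 mm long and 102 mm wide inside; near wall 32 mm, far wall 68 mm high.
- orange_mug: Bystander: orange mug, 69 x 90 x 68 mm, origin under its middle. Leave alone.
- green_jar: Bystander: clear jar with green cap, 70 mm diameter, 90 mm high, origin under its middle. Leave alone.
- glue_bottle: Bystander: white bottle with red nozzle, 38 mm diameter, 130 mm high, origin under its middle. Leave alone.

How it is judged:
By the outcome, as a careful person would: the job done as asked, in the order asked, and still so for the second after the job is handed in, with the robot touching nothing.
It also fails if it takes over 64 s, if anything falls off the work surface, if the arm or the gripper's body presses on something with over 40 N, if the wrist force passes 120 N, or if a joint passes its speed limit or range.

## Working session

There is one attempt and no reset: what is moved stays moved. The work goes in short steps, each a Python script; the robot and the scene stay as the last script left them, time stands still between calls to the robot, and variables do not carry over. Pictures are saved under pics/ and viewed, and the job is handed in when it is done.

```bash
ls; mkdir -p pics; python3 - <<'E'
from plant import env
import cv2,numpy as np
np.set_printoptions(precision=4,suppress=True)
for n in ["scene","side","wrist"]:
    im=env.capture(n); cv2.imwrite(f"pics/{n}0.png",im[:,:,::-1])
    c=env.camera_info(n); print(n,c["intrinsics"],c["R"],c["t"], -np.array(c["R"]).T@c["t"])
o=env.observe();print(o)
E
```

```text
pics
scene [[421.7876   0.     276.9286]
 [  0.     421.7876 214.8478]
 [  0.       0.       1.    ]] [[-0.6243 -0.7809  0.0214]
 [-0.4135  0.3071 -0.8571]
 [ 0.6627 -0.544  -0.5147]] [0.4002 0.2746 1.2549] [-0.4682  0.9108  0.8726]
side [[510.054    0.     272.9135]
 [  0.     510.054  204.2261]
 [  0.       0.       1.    ]] [[ 0.9998  0.0083  0.0194]
 [ 0.0194 -0.7304 -0.6828]
 [ 0.0085  0.683  -0.7304]] [-0.539   0.13    1.5977] [ 0.5228 -0.9918  1.2662]
wrist [[309.3536   0.     277.4804]
 [  0.     309.3536 213.2327]
 [  0.       0.       1.    ]] [[ 1.     -0.0007 -0.0007]
 [-0.0004 -0.9451  0.3267]
 [-0.0009 -0.3267 -0.9451]] [-0.6241 -0.0418  0.3804] [0.6244 0.0843 0.3727]
{'time': 0.15, 'joint_pos': array([-7.2256, 12.6669, 87.512 ,  0.0004, 79.9091, -7.2234]), 'qvel': array([-0.0799, -0.1944, -0.1715,  0.1584, -0.0828,  0.02  ]), 'effort': array([  0.0005, -49.7483, -38.9905,  -0.0002,   0.0071,  -0.0001]), 'eef_pos': array([0.6246, 0.    , 0.2444]), 'eef_rot': array([-179.9127,   -0.0114,   89.9977]), 'ft_force': array([-0.3865,  0.729 , -0.218 ]), 'ft_torque': array([-0.0072,  0.0196, -0.0332]), 'width': 0.0851881867197077}
```

View pics/scene0.png

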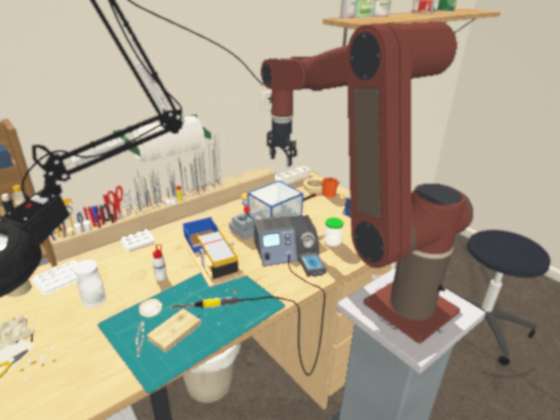

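View pics/side0.png

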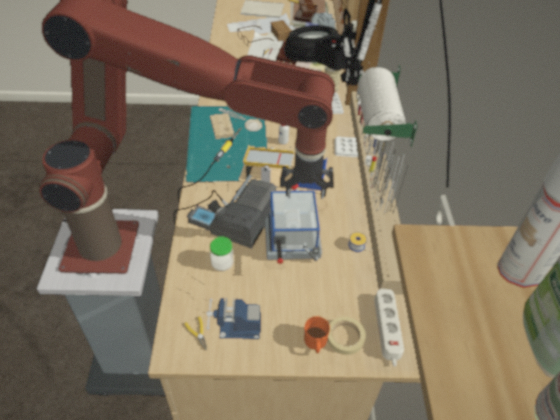

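View pics/wrist0.png

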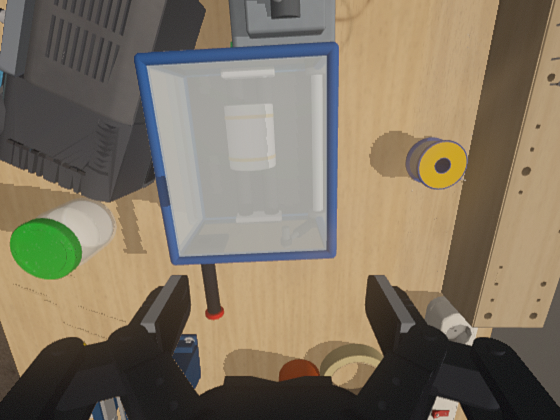

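```bash
cat > h.py <<'E'
from plant import env
import cv2,numpy as np,json
np.set_printoptions(precision=4,suppress=True)
def cap(n,tag):
    c=env.camera_info(n); im=env.capture(n); cv2.imwrite(f"pics/{tag}.png",im[:,:,::-1])
    json.dump({k:np.array(v).tolist() for k,v in c.items()},open(f"pics/{tag}.json","w")); return im
def cam(tag):
    d=json.load(open(f"pics/{tag}.json")); return [np.array(d[k]) for k in("intrinsics","R","t")]
def ray(tag,u,v):
    K,R,t=cam(tag); d=R.T@np.linalg.inv(K)@[u,v,1]; return -R.T@t,d/np.linalg.norm(d)
def onz(tag,u,v,z):
    o,d=ray(tag,u,v); return o+d*(z-o[2])/d[2]
def tri(*obs):
    A=0;b=0;rs=[ray(*o) for o in obs]
    for o,d in rs:
        P=np.eye(3)-np.outer(d,d);A=A+P;b=b+P@o
    X=np.linalg.solve(A,b); return X,[np.linalg.norm((np.eye(3)-np.outer(d,d))@(X-o)) for o,d in rs]
def proj(tag,X):
    K,R,t=cam(tag);p=K@(R@np.array(X)+t);return p[:2]/p[2]
def crop(tag,u0,v0,u1,v1,s,out):
    im=cv2.imread(f"pics/{tag}.png")[v0:v1,u0:u1]; cv2.imwrite(f"pics/{out}.png",cv2.resize(im,None,fx=s,fy=s,interpolation=cv2.INTER_CUBIC))
E
python3 - <<'E'
from h import *
for n in ["scene","side","wrist"]: # poses for existing pics
    c=env.camera_info(n); json.dump({k:np.array(v).tolist() for k,v in c.items()},open(f"pics/{n}0.json","w"))
crop("scene0",140,150,360,290,3.6,"c1"); crop("side0",170,90,370,280,3.1,"c2")
for p in [(138,57),(338,45),(335,258),(176,262)]: print(onz("wrist0",*p,.142))
print(onz("wrist0",214,314,.1))
for p in [(273,158),(310,180)]: print(onz("side0",*p,.05))
E
```

```text
[0.5306 0.1157 0.142 ]
[0.6645 0.1228 0.142 ]
[ 0.672  -0.0348  0.142 ]
[ 0.5395 -0.0385  0.142 ]
[ 0.5574 -0.122   0.1   ]
[0.5354 0.3713 0.05  ]
[0.6629 0.2624 0.05  ]
```

View pics/c1.png

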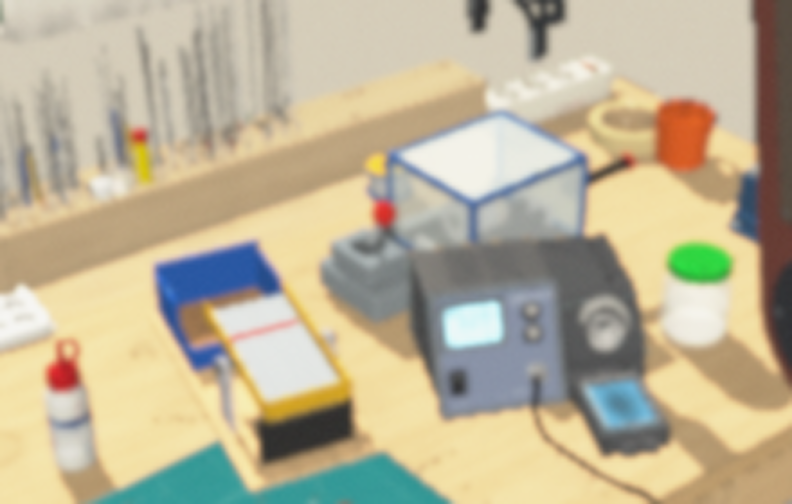

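View pics/c2.png

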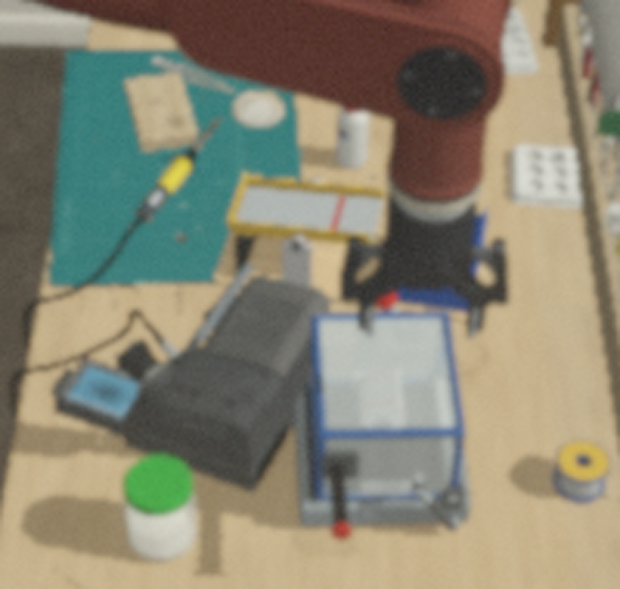

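```bash
python3 - <<'E'
from h import *
s=lambda u,v:("side0",170+u/3.1,90+v/3.1)
c=lambda u,v:("scene0",140+u/3.6,150+v/3.6)
w=lambda u,v:("wrist0",u,v)
print("FL",tri(s(315,318),w(138,57),c(475,200)))
print("BL",tri(s(448,316),w(338,45),c(392,157)))
print("BR",tri(s(462,432),w(335,258),c(502,112)))
print("FR",tri(s(318,437),w(176,262),c(583,158)))
print("gripend",tri(s(342,530),w(214,314),c(628,160)))
print("ball",tri(s(388,300),c(384,214)))
print("markR",tri(s(333,228),c(298,323)),"markL",tri(s(344,197),c(236,342)))
print("tray FR",tri(s(230,233),c(347,380)))
print("tray FL",tri(s(243,175),c(266,418)))
for p in ["side0"]: print("mug",onz("side0",317,325,.068))
E
```

```text
FL (array([0.5313, 0.1135, 0.1409]), [np.float64(0.0027695537187375063), np.float64(0.002489408071247101), np.float64(0.0014754356751817126)])
BL (array([0.6643, 0.1214, 0.1356]), [np.float64(0.0006715629182542955), np.float64(0.002649250223027509), np.float64(0.0028911202722764063)])
BR (array([ 0.6715, -0.0344,  0.1391]), [np.float64(0.001147388939567913), np.float64(0.00189733102240513), np.float64(0.0015150439561918108)])
FR (array([ 0.5385, -0.0389,  0.1368]), [np.float64(0.0032854772483194806), np.float64(0.00221295521351993), np.float64(0.004571998544091577)])
gripend (array([ 0.5589, -0.1204,  0.1004]), [np.float64(0.0007759934483462718), np.float64(0.0016340295979023294), np.float64(0.0016253901566168482)])
ball (array([0.6072, 0.1683, 0.11  ]), [np.float64(0.00031574162111890053), np.float64(0.00031574162111882415)])
markR (array([0.5478, 0.3123, 0.0737]), [np.float64(0.003914879058907102), np.float64(0.003914879058907014)]) markL (array([0.5608, 0.3705, 0.0691]), [np.float64(0.003402902754421125), np.float64(0.0034029027544210913)])
tray FR (array([0.4406, 0.3193, 0.0669]), [np.float64(0.007012513619625261), np.float64(0.0070125136196250585)])
tray FL (array([0.4453, 0.4074, 0.0692]), [np.float64(0.0015316091015852291), np.float64(0.0015316091015853156)])
mug [ 0.6567 -0.3044  0.068 ]
```

```bash
python3 - <<'E'
from h import *
env.move_to([.57,.25,.29],[180,0,90]); print(env.observe()["time"],env.observe()["eef_pos"])
cap("wrist","w1"); env.move_gripper(0.0); print(env.observe()["time"],env.observe()["eef_rot"])
E
```

```text
1.1667 [0.5703 0.249  0.2896]
1.9833 [179.9954  -0.0013  90.0074]
```

View pics/w1.png

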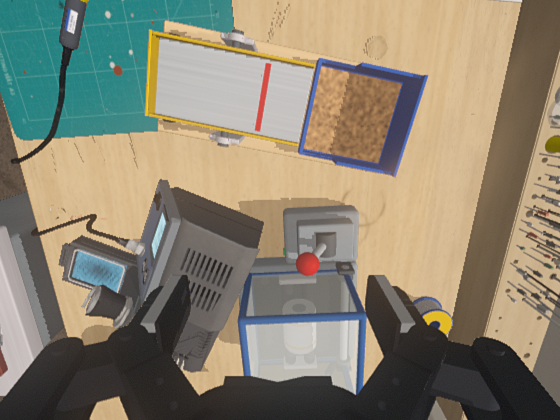

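```bash
python3 - <<'E'
from h import *
im=cv2.imread("pics/w1.png");hsv=cv2.cvtColor(im,cv2.COLOR_BGR2HSV)
m=((hsv[...,0]<8)|(hsv[...,0]>172))&(hsv[...,1]>140)&(hsv[...,2]>90)
n,l,st,ce=cv2.connectedComponentsWithStats(m.astype(np.uint8))
for i in range(1,n):
    if st[i,4]>60: 
        print(st[i],ce[i]); pts=np.argwhere(l==i)[:,::-1].astype(np.float32); print(cv2.minAreaRect(pts))
s=lambda u,v:("side0",170+u/3.1,90+v/3.1)
c=lambda u,v:("scene0",140+u/3.6,150+v/3.6)
print("ball",tri(("w1",308,264),s(388,300),c(384,214)))
print("mark L",tri(("w1",268,64.5),s(344,197),c(236,342)),"R",tri(("w1",259,130),s(333,228),c(298,323)))
print("mark on .072",onz("w1",268,64.5,.072),onz("w1",259,130,.072), onz("w1",263.5,97.5,.072))
print("tray near end L,R at .08",onz("w1",151,31,.08),onz("w1",147,114,.08))
print("tray walls far",onz("w1",318,62,.085),onz("w1",302,145,.085))
print("bin far corners z.068",onz("w1",425,75,.068),onz("w1",396,174,.068))
print("hood FL,BL",onz("w1",244,320,.142),onz("w1",363,320,.142))
print("station corner",[onz("w1",*p,.1) for p in[(262,222),(178,183),(195,370)]])
E
```

```text
[255  63  16  68 324] [262.5586  96.1698]
((262.4729919433594, 96.66216278076172), (4.767570495605469, 67.5679702758789), 9.462322235107422)
[296 253  23  23 408] [307.3529 263.6936]
((307.0, 264.0), (22.0, 22.0), 90.0)
ball (array([0.6059, 0.1679, 0.1107]), [np.float64(0.00208263133946603), np.float64(0.0011857608295403695), np.float64(0.00138537002698718)])
mark L (array([0.5606, 0.3718, 0.069 ]), [np.float64(0.0015856160490675497), np.float64(0.0030714059500410056), np.float64(0.003966645163257383)]) R (array([0.549 , 0.3107, 0.0737]), [np.float64(0.002182122675375313), np.float64(0.004199701795243367), np.float64(0.004175315403973082)])
mark on .072 [0.5607 0.3731 0.072 ] [0.5502 0.3088 0.072 ] [0.5556 0.3417 0.072 ]
tray near end L,R at .08 [0.449  0.4015 0.08  ] [0.4345 0.3256 0.08  ]
tray walls far [0.6097 0.3737 0.085 ] [0.5961 0.2943 0.085 ]
bin far corners z.068 [0.7231 0.3635 0.068 ] [0.706  0.2595 0.068 ]
hood FL,BL [0.534  0.1167 0.142 ] [0.6616 0.1164 0.142 ]
station corner [array([0.5531, 0.213 , 0.1   ]), array([0.4655, 0.257 , 0.1   ]), array([0.461 , 0.0045, 0.1   ])]
```

```bash
python3 - <<'E'
from h import *
s=lambda u,v:("side0",170+u/3.1,90+v/3.1)
c=lambda u,v:("scene0",140+u/3.6,150+v/3.6)
print(tri(("w1",262,222),s(328,298)))
print(tri(("w1",178,183),s(262,280)))
for z in(.1,.12,.14): print(proj("side0",onz("w1",262,222,z)), proj("scene0",onz("w1",262,222,z)))
crop("side0",220,150,320,225,7,"c3");crop("w1",150,170,400,350,3,"c4")
E
```

```text
(array([0.5486, 0.2038, 0.0753]), [np.float64(0.003108715802606236), np.float64(0.0031087158026064203)])
(array([0.464 , 0.2466, 0.0635]), [np.float64(0.010260136130105475), np.float64(0.010260136130105376)])
[278.2881 178.9216] [245.2252 222.2679]
[278.7844 172.9079] [243.1209 217.8705]
[279.2865 166.8258] [240.9763 213.3886]
```

View pics/c3.png

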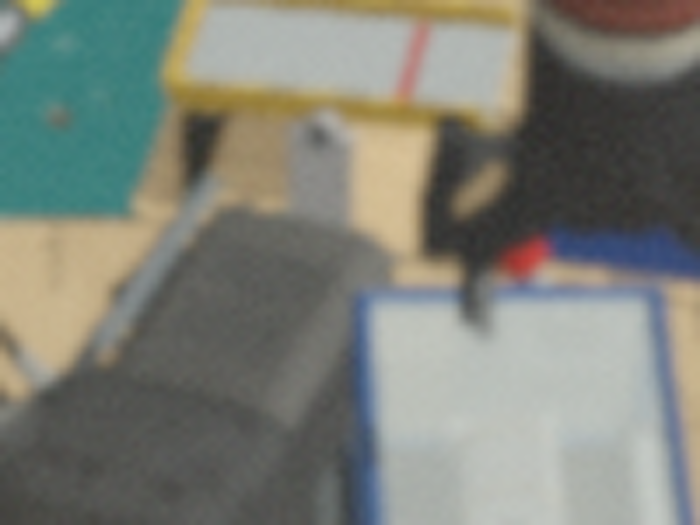

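View pics/c4.png

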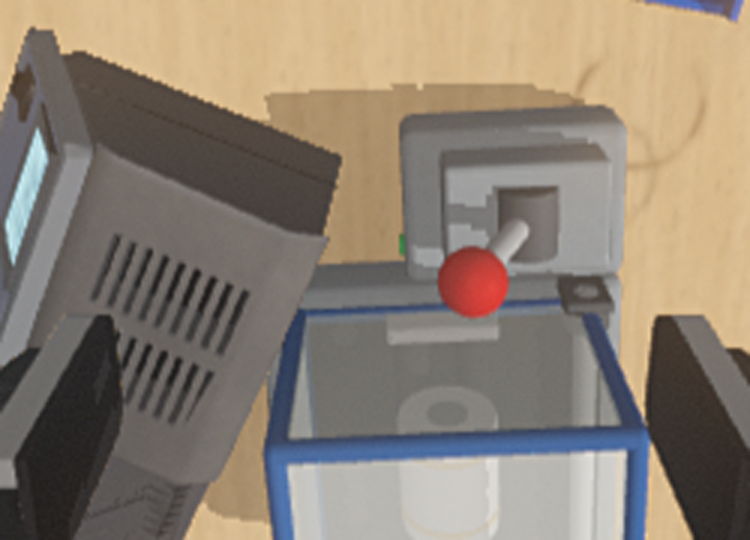

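```bash
python3 - <<'E'
from h import *
print(tri(("w1",259,248),("side0",275,186.4),("scene0",140+605/3.6,150+237/3.6)))
print(tri(("w1",259,248),("side0",275,186.4)))
print(tri(("w1",259,248),("scene0",140+410/3.6,150+250/3.6)))
E
```

```text
(array([0.5071, 0.1151, 0.1139]), [np.float64(0.07763891812002587), np.float64(0.048908139133606955), np.float64(0.11204997658280344)])
(array([0.5457, 0.1804, 0.0973]), [np.float64(0.0032185427043873375), np.float64(0.0032185427043875856)])
(array([0.5488, 0.1806, 0.1009]), [np.float64(0.0012820577662405186), np.float64(0.0012820577662405201)])
```

```bash
python3 - <<'E'
from h import *
P=lambda t:(print(t,round(env.observe()["time"],2),env.observe()["eef_pos"],env.observe()["ft_force"]))
env.move_to([.569,.168,.19],[180,0,93]);P("a")
env.move_l([.569,.168,.117],v=.2);P("b")
x=.615
env.move_l([x,.170,.117],v=.12);P("c")
while x<.660:
    x+=.005
    env.move_l([x,.170+.05*(x-.615),.117],v=.1);P("d")
    if abs(env.observe()["ft_force"][0])>9: break
cap("wrist","w2");cap("scene","s2")
E
```

```text
a 2.57 [0.5696 0.1684 0.191 ] [0.262  0.5019 1.1213]
b 3.08 [0.5701 0.1691 0.1187] [ 0.6408 -0.1729  0.8378]
c 3.62 [0.6155 0.1701 0.1181] [ 0.277   0.6968 -0.5597]
d 3.87 [0.6199 0.1703 0.1171] [-0.0695 -0.5337  0.2271]
d 4.12 [0.6252 0.1705 0.117 ] [-0.5878  0.5122 -0.4299]
d 4.37 [0.6304 0.1707 0.117 ] [-0.5949 -0.4592  0.117 ]
d 4.62 [0.6332 0.171  0.1166] [-8.0866 -0.9474  3.6354]
d 4.87 [0.634  0.1711 0.1164] [-26.2393  -3.1939  15.6057]
```

```bash
python3 -c "
from h import *
crop('s2',190,160,340,260,5,'c5')"
```

```text
(no output)
```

View pics/w2.png

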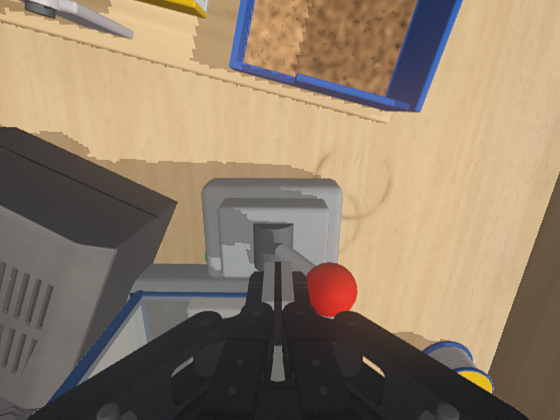

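View pics/c5.png

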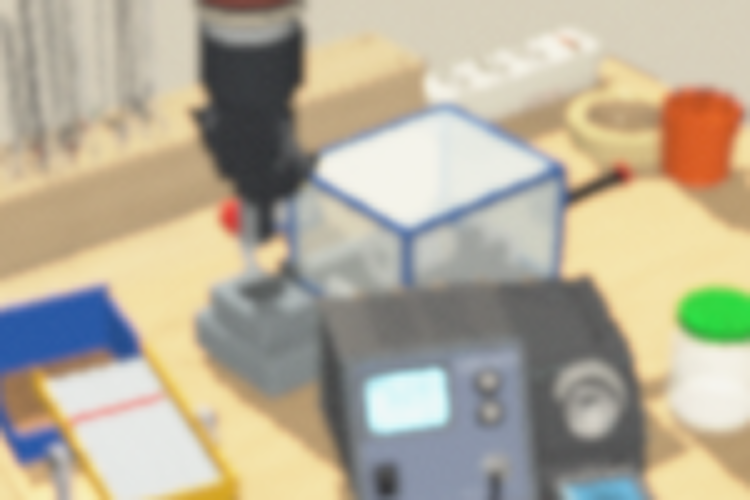

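```bash
cat >> h.py <<'E'
MO=np.array([.602,.041]);MY=np.radians(2.9)
def mach(x,y,z):
    c,s=np.cos(MY),np.sin(MY); return [MO[0]+c*x-s*y,MO[1]+s*x+c*y,z]
def P(t):
    o=env.observe();print(t,round(o["time"],2),o["eef_pos"],o["ft_force"],round(o["width"],4))
E
python3 - <<'E'
from h import *
env.move_l([.605,.170,.13],v=.15)
env.move_l([.605,.170,.25],v=.3);P("up")
cap("wrist","w3")
g=mach(-.05,-.135,.095); print(g)
env.move_to([g[0],g[1],.2],[180,0,92.9]);P("over")
env.move_gripper(.07)
cap("wrist","w4");P("open")
env.move_l([g[0],g[1],.14],v=.2);P("down")
cap("wrist","w5")
E
```

```text
up 5.92 [0.6063 0.1699 0.2512] [ 0.9168 -0.8471 -1.3324] 0.0001
[np.float64(0.558894079051147), np.float64(-0.09635676022370082), 0.095]
over 7.03 [ 0.5592 -0.0955  0.1999] [-0.059   0.9329  0.3663] -0.0
open 7.75 [ 0.5589 -0.0964  0.2   ] [-0.1751  0.0529  0.5577] 0.0699
down 8.2 [ 0.5586 -0.0963  0.1398] [-0.0668 -0.0128  0.1452] 0.07
```

View pics/w3.png

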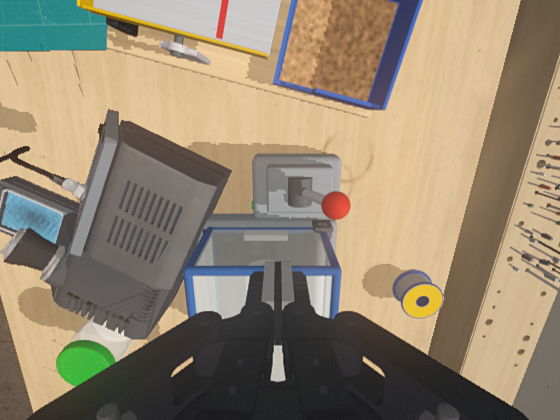

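View pics/w5.png

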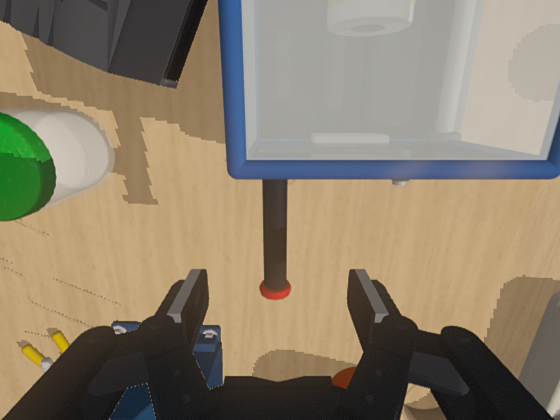

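```bash
python3 - <<'E'
from h import *
print("end",onz("w5",275,290,.1),"bar base",onz("w5",275,180,.1),"tri",tri(("w5",275,290),("w0" if 0 else "wrist0",214,314)))
print("ball",onz("w3",336,206,.115),"pred",mach(.066,.128,.115))
E
```

```text
end [ 0.558  -0.1213  0.1   ] bar base [ 0.5547 -0.0508  0.1   ] tri (array([ 0.558 , -0.1197,  0.1028]), [np.float64(0.00017677317729459423), np.float64(0.0001767731772946276)])
ball [0.659  0.1723 0.115 ] pred [np.float64(0.661439581244337), np.float64(0.1721752117646389), 0.115]
```

```bash
sed -i 's/MO=np.array(\[.602/MO=np.array([.6005/' h.py; python3 - <<'E'
from h import *
g=mach(-.05,-.135,.096)
env.move_l(g,v=.15);P("at")
env.move_gripper(.0);P("grip")
a0=np.arctan2(.05,-.115);r=.1254
for th in [.2,.4,.65,.9,1.15,1.4,1.6,1.83]:
    a=a0-th
    env.move_l(mach(.065+r*np.cos(a),-.135,.05+r*np.sin(a)-.004),v=.16);P(th)
cap("wrist","w6");cap("side","s6")
E
```

```text
at 8.69 [ 0.5578 -0.0965  0.0968] [-0.0757 -0.2357  0.2313] 0.0702
grip 9.26 [ 0.5568 -0.0965  0.0968] [-5.3135  0.4692  6.4892] 0.0116
0.2 9.57 [ 0.567  -0.096   0.1167] [-6.9561 -3.2193 -2.4552] 0.0123
0.4 9.88 [ 0.5816 -0.0953  0.136 ] [-16.1564  -3.112    6.4704] 0.0117
0.65 10.22 [ 0.61   -0.094   0.1587] [-15.1488   0.6745  21.1873] 0.0117
0.9 10.56 [ 0.6414 -0.0923  0.1714] [-6.1351  1.5927 17.278 ] 0.012
1.15 10.9 [ 0.6731 -0.0907  0.1743] [0.3075 0.208  8.8926] 0.012
1.4 11.24 [ 0.7041 -0.0891  0.1704] [1.8115 0.3346 7.9121] 0.0119
1.6 11.55 [ 0.7276 -0.088   0.1607] [ 5.2473 -0.0763  4.5121] 0.0115
1.83 11.88 [ 0.7525 -0.0866  0.1452] [8.3507 0.871  0.3328] 0.0118
```

View pics/w6.png

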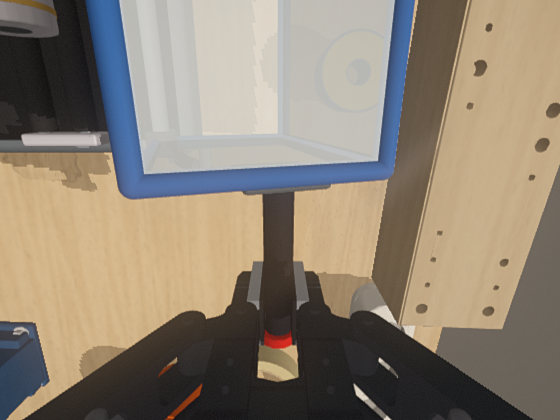

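View pics/s6.png

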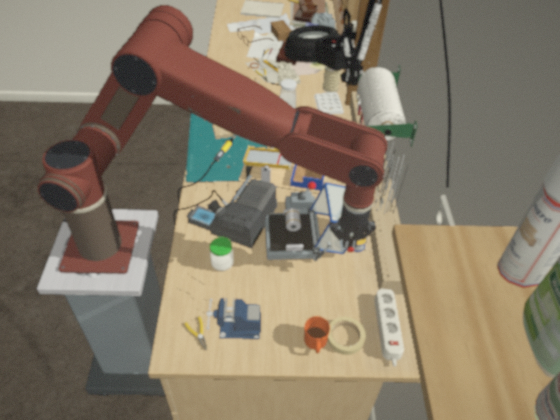

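```bash
python3 - <<'E'
from h import *
env.move_gripper(.05);P("rel")
o=env.observe()["eef_pos"]
env.move_l([o[0],o[1],.235],v=.25);P("up")
env.move_to(mach(0,0,.23),[180,0,92.9]);P("over")
env.move_gripper(.085)
cap("wrist","w7")
E
```

```text
rel 12.43 [ 0.7495 -0.0866  0.144 ] [ 0.0551  0.3527 -0.2534] 0.0499
up 12.95 [ 0.75   -0.0867  0.2368] [-0.61    0.7291 -1.7036] 0.05
over 13.75 [0.6009 0.0405 0.2296] [ 0.4908 -0.2376  0.1865] 0.0498
```

View pics/w7.png

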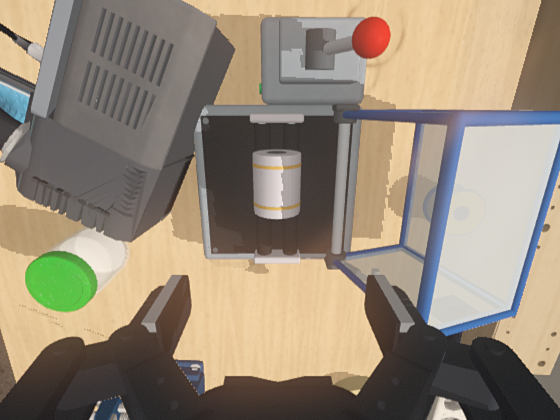

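```bash
python3 - <<'E'
from h import *
a=cv2.imread("pics/w7.png")[135:235,235:320];b=cv2.imread("pics/wrist0.png")[90:190,205:290]
cv2.imwrite("pics/c6.png",cv2.resize(np.hstack([a,b]),None,fx=4.6,fy=4.6,interpolation=cv2.INTER_CUBIC))
E
```

```text
(no output)
```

View pics/c6.png

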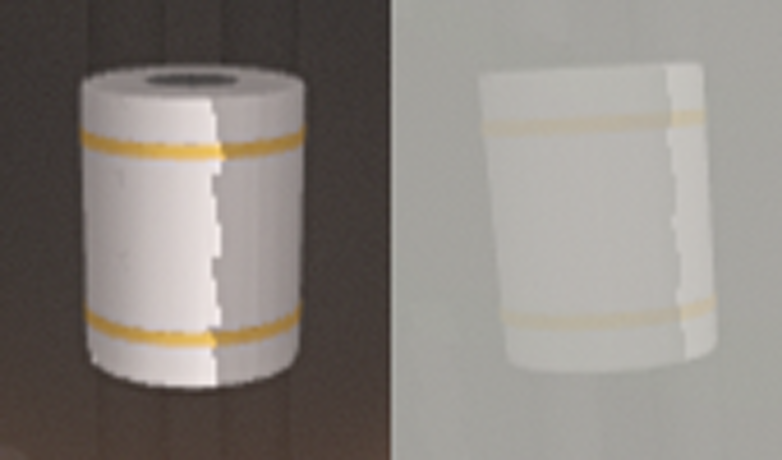

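```bash
python3 - <<'E'
from h import *
A=tri(("w7",276.7,168),("wrist0",249.3,117));B=tri(("w7",276.7,208.9),("wrist0",252.2,159.6))
print(A,B,(A[0]+B[0])/2, mach(0,0,.0785))
print("on z.1:",onz("w7",276.7,168,.1),onz("w7",276.7,208.9,.1))
print("ends", onz("w7",277,152,.0785+.008), onz("w7",277,219,.09))
print("ball",onz("w7",371,37,.115))
E
```

```text
(array([0.5991, 0.0751, 0.0939]), [np.float64(0.0009966143858758194), np.float64(0.0009966143858758706)]) (array([0.6008, 0.0389, 0.0964]), [np.float64(0.0009550419295033985), np.float64(0.0009550419295035114)]) [0.6    0.057  0.0951] [np.float64(0.6005), np.float64(0.041), 0.0785]
on z.1: [0.5982 0.0757 0.1   ] [0.6    0.0396 0.1   ]
ends [0.5979 0.0872 0.0865] [0.6009 0.0265 0.09  ]
ball [0.6591 0.1734 0.115 ]
```

```bash
python3 - <<'E'
from h import *
env.move_l([.600,.0575,.13],v=.25,ori=[180,0,92.9])
env.move_l([.600,.0575,.0765],v=.12);P("at")
env.move_gripper(0);P("grip")
env.move_l([.600,.0575,.10],v=.1)
env.move_l([.600,.0575,.22],v=.25);P("up")
env.move_to([.555,.341,.20],[180,0,80.5]);P("over")
cap("wrist","w8");cap("scene","s8")
E
```

```text
at 15.39 [0.6007 0.0574 0.0775] [ 0.6575 -0.6259  0.6137] 0.0853
grip 15.86 [0.5993 0.0575 0.0775] [-6.9399  0.2408  7.6525] 0.0425
up 16.88 [0.5991 0.0575 0.2183] [ 0.032   0.2362 -3.5114] 0.0425
over 17.98 [0.555  0.3399 0.199 ] [ 0.0743 -0.1798 -2.4343] 0.0424
```

View pics/w8.png

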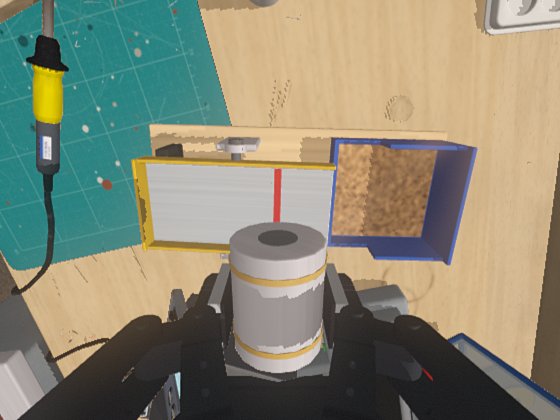

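View pics/s8.png

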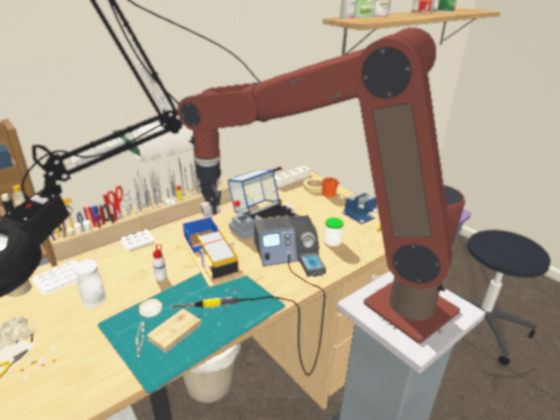

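```bash
python3 - <<'E'
from h import *
c,s=np.cos(np.radians(-9.5)),np.sin(np.radians(-9.5))
m=np.array([.555,.341])
def ch(p): d=p[:2]-m; return np.array([c*d[0]+s*d[1],-s*d[0]+c*d[1]])
for n,p,z in [("mark top",(278,171),.072),("mark low",(277,220),.072),("tray outer L near",(136,160),.08),("L far",(333,166),.085),("R near",(147,247),.08),("R far",(330,245),.085)]:
    X=onz("w8",*p,z);print(n,X,ch(X))
print("triang mark top", tri(("w8",278,171),("w1",268,64.5)))
# roller held: bottom
print("roller end circle", [onz("w8",u,237,.201) for u in(231,326)])
E
```

```text
mark top [0.5607 0.3724 0.072 ] [0.0004 0.0319]
mark low [0.5526 0.3296 0.072 ] [-0.0005 -0.0116]
tray outer L near [0.4507 0.4016 0.08  ] [-0.1129  0.0425]
L far [0.6044 0.3718 0.085 ] [0.0437 0.0385]
R near [0.4362 0.3266 0.08  ] [-0.1148 -0.0338]
R far [0.5945 0.3042 0.085 ] [ 0.0451 -0.0297]
triang mark top (array([0.5607, 0.3728, 0.0741]), [np.float64(2.101355677493203e-05), np.float64(2.101355677496226e-05)])
roller end circle [array([0.5394, 0.3724, 0.201 ]), array([0.5809, 0.3654, 0.201 ])]
```

```bash
python3 - <<'E'
from h import *
def fz():
    v=[]
    for _ in range(6): env.wait(.03); v.append(env.observe()["ft_force"][2])
    return np.mean(v)
m=[.555,.3415]
env.move_l(m+[.13],v=.2); env.move_l(m+[.099],v=.08); b=fz();print("base",b);P("")
z=.099
while z>.086:
    z-=.001; env.move_l(m+[z],v=.03); f=fz(); print(round(z,4),round(env.observe()["eef_pos"][2],4),round(f,2))
    if f-b>1.0: break
cap("scene","s9"); cap("wrist","w9")
crop("s9",170,190,260,290,6,"c9")
E
```

```text
base -2.3334172654294085
 19.32 [0.5554 0.3417 0.0996] [-0.1336 -0.1151 -2.3814] 0.0423
0.098 0.098 -2.36
0.097 0.097 -2.21
0.096 0.096 -2.28
0.095 0.095 -2.35
0.094 0.094 -2.18
0.093 0.0932 -1.24
```

View pics/c9.png

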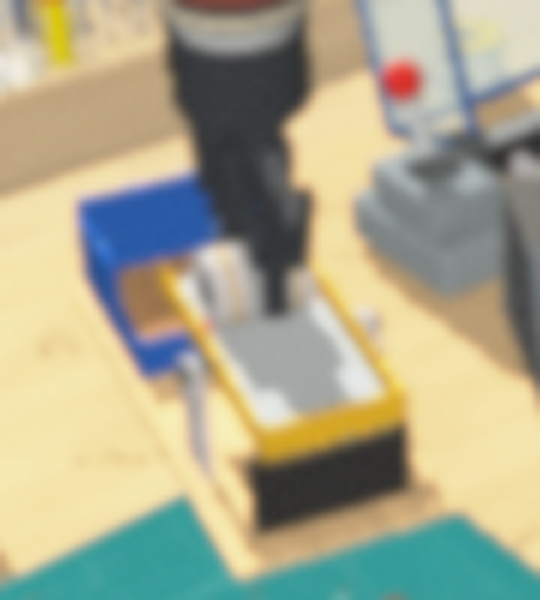

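View pics/w9.png

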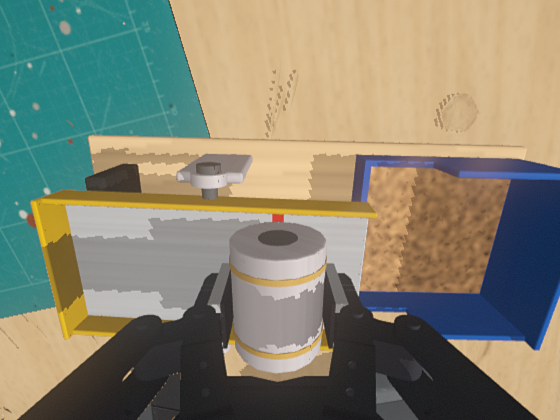

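```bash
python3 - <<'E'
from h import *
env.move_gripper(.064);P("rel")
cap("wrist","w10")
o=env.observe()["eef_pos"]
env.move_l([.555,.3415,.20],v=.15);P("up")
cap("wrist","w11")
env.wait(.4);cap("wrist","w12");cap("scene","s12")
crop("s12",140,140,360,290,3.6,"c12")
E
```

```text
rel 22.46 [0.5557 0.3415 0.0936] [ 0.5551 -0.6645  0.353 ] 0.0641
up 23.38 [0.5543 0.3412 0.1987] [-0.4063  1.4701 -0.9639] 0.064
```

View pics/w10.png

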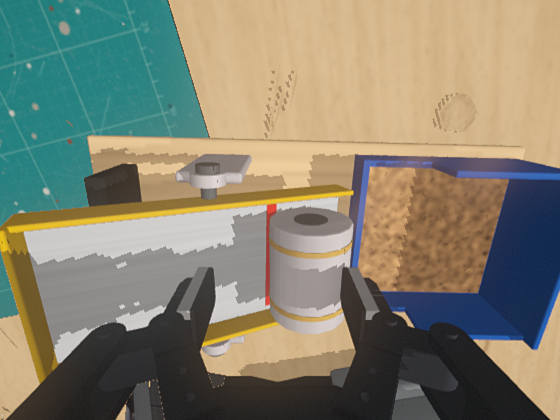

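View pics/w12.png

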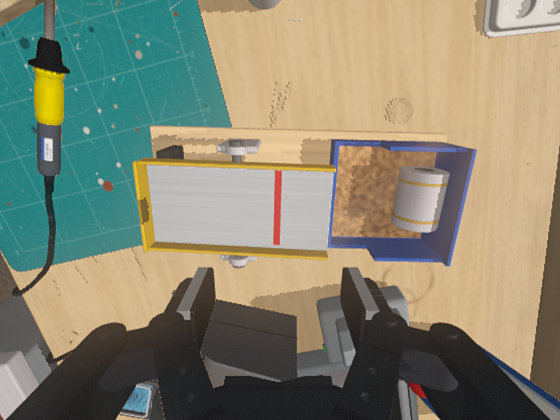

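View pics/c12.png

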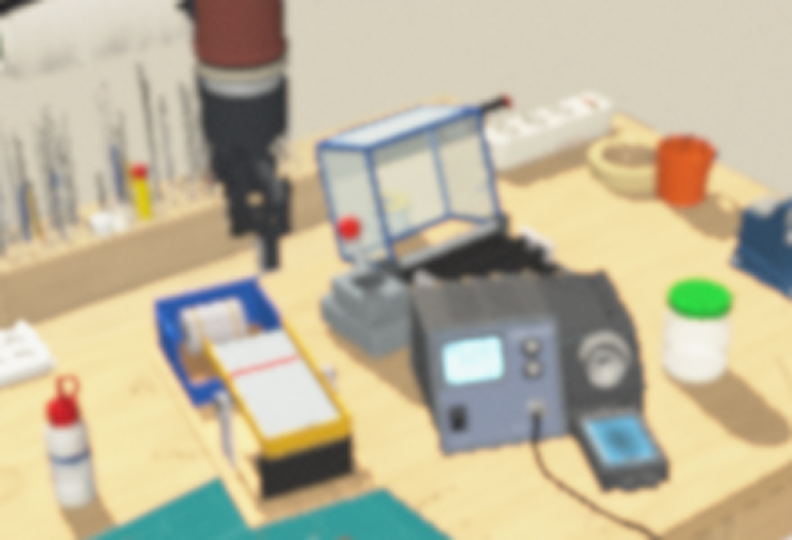

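```bash
python3 - <<'E'
from h import *
env.wait(1.0);a=cap("wrist","w13");b=cv2.imread("pics/w12.png")[:,:,::-1]
d=cv2.absdiff(a,np.ascontiguousarray(b)).max(2);print((d>40).sum(), np.argwhere(d>40)[:5]);P("end")
env.job_done()
E
```

```text
361 [[  1  55]
 [  1 178]
 [  1 180]
 [  1 181]
 [  1 197]]
end 24.98 [0.555  0.3415 0.2   ] [0.2005 0.8029 0.1879] 0.0641
the job is handed in; nothing more can be done
```

View pics/w13.png

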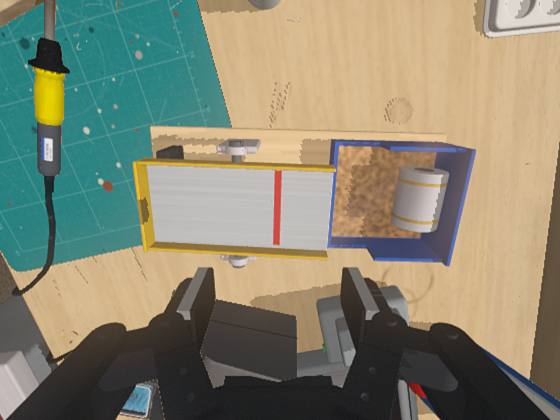

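The job is done and handed in at about 25 s of the 64 s allowed. In order:

1. **Stop lever:** I pushed it away until it met its stop. The wrist force rose to about 26 N there, and the ball was then measured within 3 mm of its stopped position.
2. **Hood:** I lifted it by the grip along its arc to about 1.83 rad, past the dead point, and let go.
3. **Roller:** I lowered it onto the red mark in 1 mm steps until the wrist force showed contact, then opened the fingers. The tray tipped and the roller rolled into the bin.

**Last checks:**
- The last wrist picture shows the roller lying in the blue bin at about pixel (418, 200), and the tray swung back to rest. The roller had not moved since the picture a second earlier. A pixel comparison of the two found 361 differing pixels; the first few listed lie along the top image edge, and I did not look at the rest.
- The scene picture taken about a second before hand-in shows the hood standing open and the lever over. The mug, jar and bottle look untouched; I checked them by eye only.
- The gripper is empty at 0.20 m height and the force reads about zero.
- The heights I measured agreed with the given ones to about 6 mm: one hood corner came out 6 mm low, the lever ball and the roller's top about 5 mm low. No check failed.

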